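Lay the glove box down and park it against the ledge

ROBOT

A 6-joint arm with a two-finger parallel gripper is mounted at the origin on the work surface. World frame = base frame: x ahead of the robot, y to its left, z up, the work surface at z = 0. Lengths are in mm, angles in degrees, forces in N, time in s.
With the tool pointing down it reaches from about 300 to 850 mm from the base axis. Payload 4.2 kg.
Tool frame: the origin (TCP) lies on the centre line of the jaws, within the pads' length; the fingertips stand 8 mm ahead of it and the grasp point (between the pads) lies 11 mm behind it; z points along the fingers, y is the line along which they close (so a half turn about z gives the same grasp; the last joint's range is limited). The gripper opens to 91 mm and grips with 3 to 60 N. Pads are 32 mm wide; open, the fingers measure 118 mm over their backs; the gripper's body (76 mm by 178 mm) begins 60 mm behind the grasp point.
Start: joints at [-76.834, 18.312, 89.639, -0, 72.044, -1.146], TCP at [142.148, -557.168, 221.976] pointing down, gripper open.
Joint ranges: [-177.97, 177.97], [-48.28, 115.42], [12.27, 149.76], [-77.06, 257.06], [2.81, 150.46], [-146.56, 146.56]. Speed limits (degrees/s): [147.25, 147.25, 180, 180, 180, 180].

INTERFACE

Orientations are given as [roll, pitch, yaw] about the fixed x, y, z axes, in that order (R = Rz(yaw) Ry(pitch) Rx(roll)).
In Python, from workcell import telemetry, eyes, ticket gives the robot as it stands. The module is installed in compiled form; this text tells all that it offers.
- The arm moves only by the shell command python3 -m crank 'ROWS' [OPENING] [FORCE]. ROWS is JSON, a list of rows, each an object of numbers: "dx", "dy", "dz": the shift along the world's x, y, z normalised to -1 to 1, where 1 is 80 cm; "yaw": the turn about the world's z normalised to -1 to 1, where 1 is 5 degrees. A call has 1 to 10 rows; each row shifts and turns the commanded pose from where the row before left it; what a row does not reach is not made up. A row lasts 1/8 s, in which the tool goes at most 62.5 mm and 10.7 degrees, less where a joint would pass 70% of its speed; a pose out of reach is approached as far as the arm can. A call with a number of a shift or a turn outside -1 to 1 is refused whole. A call with a gripper value outside its range is refused whole. OPENING is the opening, from 0 (shut) to 1 (fully open), set as the call begins (- or left out, the last holds). The fingers move at their own pace and stop on an object; FORCE is the grip in N (left out, the last holds). Time passes only in rows, so rows that do not move let the fingers close. It gives the time, the measured TCP pose, the force, the opening and the grip force at its end, in the units of the state.
- telemetry.state(): the state, without advancing time (a new reading comes with each control period).
- eyes.grab_frame(name): name is "scene" or "top" or "wrist"; returns the picture (384x512x3 uint8, red, green, blue); there is no depth.
- eyes.calibration(name): a dict with "camera_matrix" (3x3 intrinsics, pixels), "world_from_camera" (4x4, takes a point from camera to world coordinates). Camera axes: x right, y down, z forward; pixel columns grow to the right and rows downward; lengths in mm; the calibration is good to about 2 mm. A picture is of the moment at which its call begins: read the wrist's pose just before it. calibration takes no time and is no camera call; for the wrist camera it gives the pose at the moment of the call.
- ticket.job_done(): hands the job in; it is judged then, once.
The state is a dict: "time_s": time; "qpos": joint angles; "qvel": joint speeds; "effort": joint torques, N m; "ee_pos": TCP position; "ee_rot": TCP orientation; "force": force on the tool from outside, world axes, zero at the start; "torque": the same for the moment, N m; "gripper_width": finger opening in mm; "gripper_force": force on a finger pad.
Only numpy, scipy, OpenCV 4.12 (cv2) and the standard library are available. Lean on these libraries where they do the work, as an engineer would, in place of code of your own. Each camera call takes 0.05 s, during which the arm holds its last target. There are 200 camera calls.

TASK

The tall carton of gloves is standing on end, its oval opening on the side to the left as seen from the robot. Push it over with the fingertips so that it lies flat on the bench with that opening facing up, then push it along the bench, still lying flat, until one long side sits flush against the steel ledge. Only push it: do not pick it up, and leave the tube rack, the bottle and the jar where they are.

Things in the scene. Friction and masses are not known exactly. Their poses are not given: they have to be found in the camera images.
- glove_box: Loose paper carton, 0.3 to 0.55 kg, 120 x 70 x 240 mm (own x, y, z), off-white with a blue band near its bottom end, standing on a 120 x 70 end. Origin: centre of that end; z runs up the length, y points out of the broad face with the oval opening, which at the start looks to the robot's left (+y, within 15 degrees). Friction on the bench is ordinary (0.45 to 0.75).
- box_center (a point): Centre of the carton's volume, 120 mm along own z from its origin: 120 mm high standing, 35 mm lying. Pushed high on the opening face, the carton tips over its far lower edge; past about 17 degrees it falls by itself, opening up, its centre about 155 mm farther along the push. It then lies 240 long, 120 wide, 70 high.
- box_opening (a point): Centre of the dark oval opening (50 x 140 mm) in the carton's broad +y face, 35 mm from box_center. It must end facing up.
- ledge: Steel angle fixed to the bench beyond the work, 520 mm long (own y, roughly world y), upright flange 50 mm high, 12 mm thick, its 4 mm foot behind it. Origin: bottom centre of the flat face towards the robot; own x points away from the robot, square to that face. A carton flush on the robot's side has its centre at own x = -0.060.
- tube_rack: White plastic rack with six capped tubes, loose, 206 x 60 x 110 mm (own x, y, z), standing to the robot's right. Leave it. Origin: centre of its underside.
- bottle: Amber bottle with white cap, loose, diameter 64 mm, 160 mm tall, to the far right or left of the work. Leave it. Origin: centre of its underside.
- jar: White round jar, loose, diameter 68 mm, 80 mm tall, to the far left or right of the work. Leave it. Origin: centre of its underside.
Not all that is in view belongs to the job. What is shaped like the glove_box but pink or purple is not meant.

How it is judged (in metres and radians):
On the way, in this order (a step that is already met when the one before it is completed fails the run):
1. the carton has been tipped over and lies flat with its oval opening up (angle between glove_box's own y axis and vertical below 0.12 rad and height (world z) of box_center below 0.05 m), for 0.2 s.
2. the lying carton's long side is flush against the ledge (angle between glove_box's own y axis and vertical below 0.12 rad and x of box_center in the frame of ledge between -0.069 and -0.05 m and angle between the z axis of glove_box and the y axis of ledge, either way round below 0.08 rad and y of box_center in the frame of ledge between -0.2 and 0.2 m), for 0.2 s.
At the end, for the whole second after the job is handed in: The carton lies at rest flat on the bench, its opening up (within 7 degrees), one long side against the robot-side face of the ledge: its middle within 9 mm of touching, parallel within about 4.5 degrees (0.08 rad), its middle within 200 mm of the ledge's middle (all of step 2 and height (world z) of box_center between 0.028 and 0.042 m and linear speed of glove_box below 0.02 m/s and angular speed of glove_box below 0.1 rad/s).
It fails at once if the carton was lifted off the bench (height (world z) of box_center above 0.15 m or (angle between glove_box's own z axis and vertical above 1.4 rad and height (world z) of box_center above 0.075 m)).
It fails at once if the rack, the bottle or the jar was moved more than 20 mm or tipped (distance of any of tube_rack, bottle, jar from where it was at the start of the episode above 0.02 m or angle between any of tube_rack, bottle, jar's own z axis and vertical above 0.3 rad).
It also fails if it takes over 45 s, if anything falls off the work surface, if the arm or the gripper's body presses on something with over 40 N, if the wrist force passes 120 N, or if a joint passes its speed limit or range.

## Working session

There is one attempt and no reset: what is moved stays moved. The work goes in short steps, Python scripts to look and compute and a shell command to move; the robot and the scene stay as the last step left them, time stands still between calls to the robot, and variables do not carry over. Pictures are saved under pics/ and viewed, at most 10 in all, crops included, and the job is handed in when it is done.

```bash
mkdir -p pics
cat > h.py <<'E'
import numpy as np, cv2
from workcell import telemetry, eyes, ticket
def snap(n,f):
    im=eyes.grab_frame(n); cv2.imwrite('pics/'+f,im[:,:,::-1]); return im
def px2w(n,u,v,z):
    c=eyes.calibration(n);K=np.array(c["camera_matrix"]);T=np.array(c["world_from_camera"])
    d=T[:3,:3]@np.linalg.solve(K,[u,v,1]);o=T[:3,3]
    return (o+d*(z-o[2])/d[2]).round(1)
def w2px(n,p):
    c=eyes.calibration(n);K=np.array(c["camera_matrix"]);T=np.array(c["world_from_camera"])
    q=K@(T[:3,:3].T@(np.array(p,float)-T[:3,3])); return (q[:2]/q[2]).round(1)
E
python3 - <<'E'
from h import *
snap('top','t0.png');snap('scene','s0.png')
for n in('top','scene'):print(np.array(eyes.calibration(n)['world_from_camera']).round(2))
print(telemetry.state())
E
```

```text
[[-1.00000e-02 -9.90000e-01  1.10000e-01  3.98110e+02]
 [-1.00000e+00  1.00000e-02 -1.00000e-02  4.17900e+01]
 [ 1.00000e-02 -1.10000e-01 -9.90000e-01  1.37598e+03]
 [ 0.00000e+00  0.00000e+00  0.00000e+00  1.00000e+00]]
[[-8.90000e-01  3.20000e-01 -3.20000e-01  1.07995e+03]
 [ 4.60000e-01  6.40000e-01 -6.20000e-01  1.05617e+03]
 [ 1.00000e-02 -7.00000e-01 -7.10000e-01  1.27685e+03]
 [ 0.00000e+00  0.00000e+00  0.00000e+00  1.00000e+00]]
{'time_s': 0.1, 'qpos': array([-7.68334467e+01,  1.83483941e+01,  8.97008260e+01, -9.41038930e-04,
        7.20454640e+01, -1.14630916e+00]), 'qvel': array([ 0.09882999,  0.02744424, -0.21214797, -0.03552679,  0.07061867,
        0.06220771]), 'effort': array([ 5.18618090e-04, -4.13330984e+01, -2.32510829e+01,  7.29325879e-02,
        4.22035041e-02, -5.80850883e-05]), 'ee_pos': array([ 142.03682007, -556.70686427,  221.19063693]), 'ee_rot': array([-1.79905317e+02, -9.99652529e-04,  1.43131525e+01]), 'force': array([ 0.23696523, -0.77401416, -0.15155733]), 'torque': array([ 0.04007081, -0.00991104, -0.0111174 ]), 'gripper_force': 0.0, 'gripper_width': 91.16567538176348}
```

View pics/t0.png

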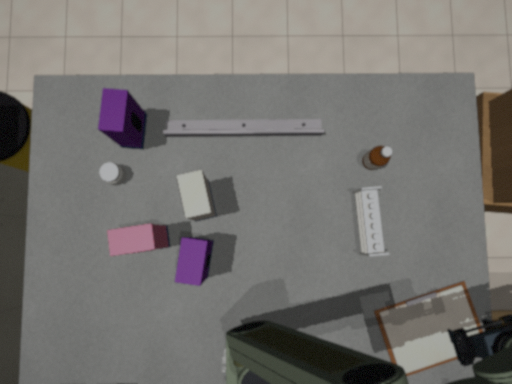

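View pics/s0.png

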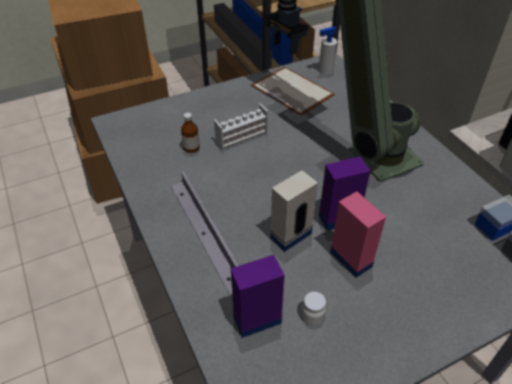

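The off-white carton is at top (194,195) and scene (293,210), with its oval opening visible. Lookalikes are purple at top (123,118), purple at (194,260) and pink at (138,239). I choose the off-white one and check it in an enlarged crop.

Run:
```python
from h import *
a=cv2.imread('pics/t0.png')[80:300,90:400]
b=cv2.imread('pics/s0.png')[150:260,250:400]
A=cv2.resize(a,None,fx=2.5,fy=2.5,interpolation=cv2.INTER_CUBIC)
cv2.imwrite('pics/c.png',A)
B=cv2.resize(b,None,fx=2,fy=2); A[-220:,-300:]=B; cv2.imwrite('pics/c.png',A)
t=cv2.imread('pics/t0.png'); g=t.astype(int)
m=((g.min(2)>150)&(g.max(2)-g.min(2)<35)).astype(np.uint8); m[:160]=0;m[230:]=0;m[:,:165]=0;m[:,230:]=0
c=max(cv2.findContours(m,0,2)[0],key=cv2.contourArea);r=cv2.minAreaRect(c);print(r)
for p in cv2.boxPoints(r):print(p,px2w('top',*p,240))
```

```text
((193.08888244628906, 193.29710388183594), (42.85017776489258, 24.77276039123535), 78.11134338378906)
[176.55441 174.88332] [568.6 224.  240. ]
[200.79578 169.77986] [582.1 158.  240. ]
[209.62335 211.71089] [467.3 134.  240. ]
[185.38199 216.81435] [454.2 199.2 240. ]
```

View pics/c.png

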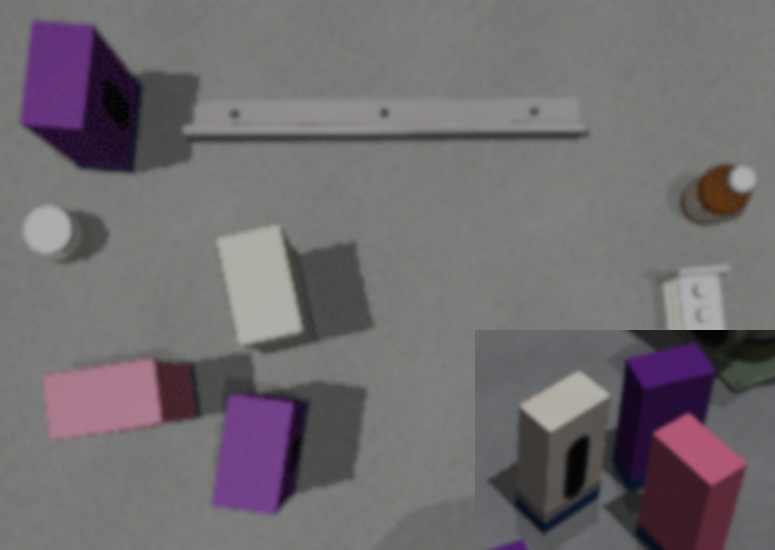

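The crop confirms the off-white carton (top view centre about (193,193)), with the dark oval on its +y face. The ledge runs across (164–324, ~133). Next I compute the geometry.

Run:
```python
from h import *
t=cv2.cvtColor(cv2.imread('pics/t0.png'),cv2.COLOR_BGR2GRAY)
for u in (175,210,245,280,315): print(u,t[120:142,u], px2w('top',u,134.5,0),px2w('top',u,131.,50))
for n,u,v,z in [('ledgeL',163.5,131,50),('ledgeR',324,131,50),('jar',110,171,80),('pinkfar',108,230,240),('pinknear',155,253,240),('pinknear',152,225,240),('purp',181,237,240),('purp',213,239,240),('purpb',200,285,240),('bot',386,152,160),('rackTL',357,190,110),('rackBR',383,255,110)]: print(n,px2w('top',u,v,z))
```

```text
175 [132 138 137 137 137 138 137 138 138 139 140 140 133 107  76  60  78 104
 119 123 124 124] [740.8 268.8   0. ] [739.9 260.6  50. ]
210 [136 142 142 142 144 141 141 140 136 129 134 143 137 109  72  64  81 106
 120 122 120 123] [739.9 152.1   0. ] [739.  148.1  50. ]
245 [136 139 136 126 114 111 121 132 137 140 144 141 129 102  70  72  95 112
 119 121 123 123] [739.   35.2   0. ] [738.1  35.3  50. ]
280 [136 136 137 140 138 137 138 138 137 137 139 130 107  77  60  75 100 116
 119 120 120 120] [738.  -81.9   0. ] [737.2 -77.6  50. ]
315 [140 140 140 139 140 141 142 139 138 140 140 134 107  71  62  82 108 120
 125 124 123 124] [ 737.1 -199.2    0. ] [ 736.3 -190.7   50. ]
ledgeL [740.2 297.6  50. ]
ledgeR [ 736.1 -219.9   50. ]
jar [606.7 456.1  80. ]
pinkfar [421.  406.1 240. ]
pinknear [358.6 279.6 240. ]
pinknear [433.1 288.7 240. ]
purp [400.3 210.6 240. ]
purp [394.  124.9 240. ]
purpb [273.4 159.5 240. ]
bot [ 643.2 -379.5  160. ]
rackTL [ 536.7 -302.8  110. ]
rackBR [ 340.6 -373.   110. ]
```

```bash
python3 -m crank '[{"dz":0.06,"yaw":0.5},{"dx":0.045,"dy":0.055,"dz":0.03,"yaw":1},{"dx":0.045,"dy":0.055,"dz":0.03,"yaw":1},{"dx":0.045,"dy":0.055,"dz":0.03,"yaw":1},{"dx":0.045,"dy":0.055,"dz":0.03,"yaw":1},{"dx":0.045,"dy":0.055,"yaw":1},{"dx":0.045,"dy":0.055,"yaw":1},{"dx":0.045,"dy":0.055,"yaw":1},{"dx":0.045,"dy":0.055,"yaw":1},{"dx":0.045,"dy":0.055,"yaw":1}]' 0.5
```

```text
validation failed for argument at $[0]...
```

```bash
python3 -m crank '[{"dx":0,"dy":0,"dz":0.06,"yaw":0.5},{"dx":0.045,"dy":0.055,"dz":0.03,"yaw":1},{"dx":0.045,"dy":0.055,"dz":0.03,"yaw":1},{"dx":0.045,"dy":0.055,"dz":0.03,"yaw":1},{"dx":0.045,"dy":0.055,"dz":0.03,"yaw":1},{"dx":0.045,"dy":0.055,"dz":0,"yaw":1},{"dx":0.045,"dy":0.055,"dz":0,"yaw":1},{"dx":0.045,"dy":0.055,"dz":0,"yaw":1},{"dx":0.045,"dy":0.055,"dz":0,"yaw":1},{"dx":0.045,"dy":0.055,"dz":0,"yaw":1}]' 0.5
```

```text
time_s: 1.35
ee_pos: [466.9, -159.5, 365.7]
ee_rot: [-180.0, 0.0, 62.0]
force: [0.4, -0.9, 0.1]
gripper_width: 46.0
gripper_force: 0.0
```

```bash
python3 -m crank '[{"dx":0.0055,"dy":0.065,"dz":0,"yaw":1},{"dx":0.0055,"dy":0.065,"dz":0,"yaw":1},{"dx":0.0055,"dy":0.065,"dz":0,"yaw":1},{"dx":0.0055,"dy":0.065,"dz":0,"yaw":1},{"dx":0.0055,"dy":0.065,"dz":0,"yaw":1},{"dx":0.0055,"dy":0.065,"dz":0,"yaw":1},{"dx":0.0055,"dy":0.065,"dz":0,"yaw":1},{"dx":0.0055,"dy":0.065,"dz":0,"yaw":0.9},{"dx":0,"dy":0,"dz":0,"yaw":0}]'
python3 - <<'E'
from h import *
snap('wrist','w1.png')
for p in [(568.6,224,240),(582,158,240),(467,134,240),(454,199,240)]:print(w2px('wrist',p))
E
```

```text
time_s: 2.48
ee_pos: [501.1, 257.8, 364.5]
ee_rot: [-179.9, -0.0, 101.6]
force: [0.3, -1.3, -0.8]
gripper_width: 45.8
gripper_force: 0.0
[313.3 228.5]
[310.2 284.4]
[205.3 284.8]
[202.5 230. ]
```

View pics/w1.png

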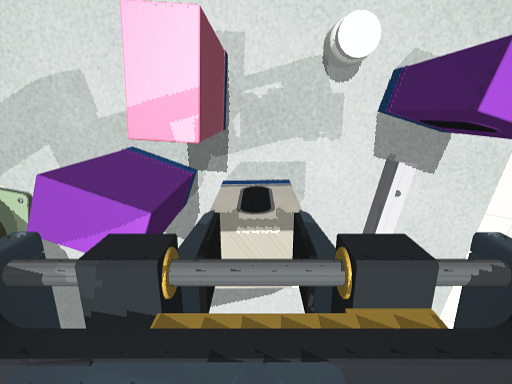

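The wrist view shows the opening face between the fingers, with its bottom band at row 182 and top edge at about row 230 as predicted (229). The descent zone in front of it is clear of the pink and purple cartons.

```bash
python3 -m crank '[{"dx":0,"dy":0,"dz":-0.065,"yaw":0},{"dx":0,"dy":0,"dz":-0.065,"yaw":0},{"dx":0,"dy":0,"dz":-0.065,"yaw":0},{"dx":0,"dy":0,"dz":0,"yaw":0},{"dx":0.003,"dy":-0.015,"dz":0,"yaw":0},{"dx":0.003,"dy":-0.015,"dz":0,"yaw":0},{"dx":0.003,"dy":-0.015,"dz":0,"yaw":0}]'
python3 -m crank '[{"dx":0.003,"dy":-0.015,"dz":0,"yaw":0},{"dx":0.003,"dy":-0.015,"dz":0,"yaw":0},{"dx":0.003,"dy":-0.015,"dz":0,"yaw":0}]'
```

```text
time_s: 3.4
ee_pos: [509.7, 218.2, 212.0]
ee_rot: [179.8, -0.1, 101.3]
force: [-0.7, 1.1, 0.4]
gripper_width: 46.0
gripper_force: 0.3
time_s: 3.78
ee_pos: [515.9, 181.9, 209.9]
ee_rot: [-180.0, 0.0, 101.3]
force: [-0.5, -0.3, -0.5]
gripper_width: 45.8
gripper_force: 0.0
```

Run:
```python
from h import *
a=snap('scene','s1.png');b=snap('top','t1.png')
cv2.imwrite('pics/m1.png',np.hstack([a[130:300,180:420],b[90:260,140:380]])[:,:,::-1])
```

```text
(no output)
```

View pics/m1.png

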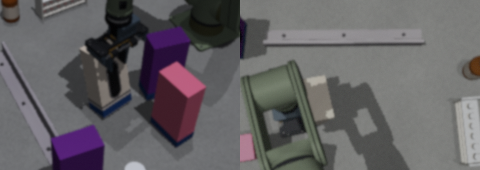

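The left half shows the carton leaning away from the fingers, with its blue-banded end lifting at about (110,105), so I keep pushing.

```bash
python3 -m crank '[{"dx":0.003,"dy":-0.015,"dz":0,"yaw":0},{"dx":0.003,"dy":-0.015,"dz":0,"yaw":0},{"dx":0.003,"dy":-0.015,"dz":0,"yaw":0},{"dx":0.003,"dy":-0.015,"dz":0,"yaw":0},{"dx":0,"dy":0,"dz":0,"yaw":0},{"dx":0,"dy":0,"dz":0,"yaw":0},{"dx":0,"dy":0,"dz":0,"yaw":0},{"dx":0,"dy":0,"dz":0,"yaw":0}]'
python3 - <<'E'
from h import *
a=snap('scene','s2.png');b=snap('top','t2.png')
cv2.imwrite('pics/m2.png',np.hstack([a[100:300,150:420],b[70:270,130:400]])[:,:,::-1])
E
```

```text
time_s: 4.88
ee_pos: [525.3, 135.1, 210.0]
ee_rot: [180.0, -0.0, 101.3]
force: [-0.1, 1.2, 0.7]
gripper_width: 45.5
gripper_force: 0.0
```

View pics/m2.png

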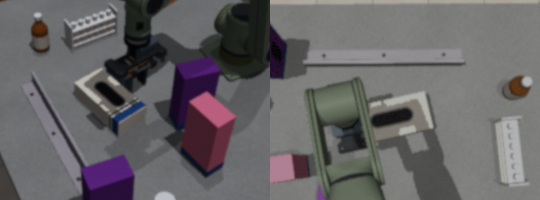

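The carton lies flat with the opening up; the oval is at about full-frame top (251,186). I locate it now.

Run:
```python
from h import *
g=cv2.imread('pics/t2.png').astype(int)[150:215,232:305]
m=(g.max(2)<45).astype(np.uint8)
n,l,s,c=cv2.connectedComponentsWithStats(m)
for i in range(1,n):
  if s[i,4]>60: print(s[i],c[i]+[232,150])
for u,v in [(251,186),(291,163),(301,201)]:print(px2w('top',u,v,70))
```

```text
[  0  29  40  17 433] [251.15935335 187.23325635]
[556.9  18.4  70. ]
[ 628.7 -108.5   70. ]
[ 508.2 -137.1   70. ]
```

```bash
python3 -m crank '[{"dx":0,"dy":-0.04,"dz":0,"yaw":1},{"dx":-0.02,"dy":-0.04,"dz":0,"yaw":1},{"dx":-0.02,"dy":-0.04,"dz":0,"yaw":1},{"dx":-0.02,"dy":-0.04,"dz":0,"yaw":1},{"dx":-0.02,"dy":0,"dz":0,"yaw":1},{"dx":-0.02,"dy":0,"dz":0,"yaw":1},{"dx":-0.01,"dy":0,"dz":0,"yaw":1},{"dx":0,"dy":0,"dz":0,"yaw":1},{"dx":0,"dy":0,"dz":0,"yaw":1},{"dx":0,"dy":0,"dz":0,"yaw":1}]' 1
python3 -m crank '[{"dx":0,"dy":0,"dz":0,"yaw":1},{"dx":0,"dy":0,"dz":0,"yaw":1},{"dx":0,"dy":0,"dz":0,"yaw":1},{"dx":0,"dy":0,"dz":0,"yaw":1},{"dx":0,"dy":0,"dz":0,"yaw":1},{"dx":0,"dy":0,"dz":0,"yaw":0.8},{"dx":0,"dy":0,"dz":0,"yaw":0}]'
python3 - <<'E'
from h import *
b=snap('top','t3.png')
cv2.imwrite('pics/m3.png',cv2.resize(b[100:290,130:400],None,fx=2,fy=2)[:,:,::-1])
E
```

```text
time_s: 6.22
ee_pos: [437.3, 7.0, 210.1]
ee_rot: [180.0, 0.0, 151.5]
force: [0.1, 0.1, -0.5]
gripper_width: 91.2
gripper_force: 0.0
time_s: 7.1
ee_pos: [437.4, 6.9, 210.0]
ee_rot: [180.0, 0.0, -179.7]
force: [0.1, 0.3, -0.3]
gripper_width: 91.4
gripper_force: 0.0
```

View pics/m3.png

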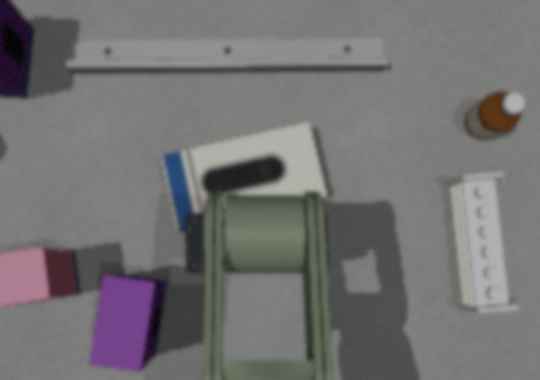

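The carton lies clear, opening up, with its oval at full-frame (251,187), so its centre is about (553,18). Next I descend behind its near long side and push.

```bash
python3 -m crank '[{"dx":0,"dy":0.014,"dz":-0.073,"yaw":0},{"dx":0,"dy":0,"dz":-0.073,"yaw":0},{"dx":0,"dy":0,"dz":-0.073,"yaw":0},{"dx":0,"dy":0,"dz":0,"yaw":0},{"dx":0.0125,"dy":0,"dz":0,"yaw":0},{"dx":0.0125,"dy":0,"dz":0,"yaw":0},{"dx":0.0125,"dy":0,"dz":0,"yaw":0},{"dx":0.0125,"dy":0,"dz":0,"yaw":0},{"dx":0.0125,"dy":0,"dz":0,"yaw":0},{"dx":0.0125,"dy":0,"dz":0,"yaw":0}]'
python3 -m crank '[{"dx":0.0125,"dy":0,"dz":0,"yaw":0},{"dx":0.0125,"dy":0,"dz":0,"yaw":0},{"dx":0.0125,"dy":0,"dz":0,"yaw":0},{"dx":0.0125,"dy":0,"dz":0,"yaw":0},{"dx":0.0125,"dy":0,"dz":0,"yaw":0},{"dx":0.01,"dy":0,"dz":0,"yaw":0}]'
```

```text
time_s: 8.4
ee_pos: [497.9, 18.1, 34.8]
ee_rot: [180.0, -0.0, -179.7]
force: [-2.1, 0.6, 1.4]
gripper_width: 91.2
gripper_force: 1.1
time_s: 9.15
ee_pos: [556.0, 18.0, 34.7]
ee_rot: [180.0, -0.0, -179.7]
force: [-2.8, 0.2, 1.0]
gripper_width: 91.4
gripper_force: 1.4
```

```bash
python3 -m crank '[{"dx":0.01,"dy":0,"dz":0,"yaw":0},{"dx":0.01,"dy":0,"dz":0,"yaw":0},{"dx":0.01,"dy":0,"dz":0,"yaw":0},{"dx":0.005,"dy":0,"dz":0,"yaw":0},{"dx":0.005,"dy":0,"dz":0,"yaw":0},{"dx":0.005,"dy":0,"dz":0,"yaw":0},{"dx":0,"dy":0,"dz":0,"yaw":0}]'
python3 - <<'E'
from h import *
b=snap('top','t4.png')
cv2.imwrite('pics/m4.png',cv2.resize(b[110:260,150:350],None,fx=3.5,fy=3.5,interpolation=cv2.INTER_CUBIC)[:,:,::-1])
E
```

```text
time_s: 10.02
ee_pos: [592.3, 18.0, 34.9]
ee_rot: [180.0, 0.1, -179.7]
force: [-0.2, -0.4, -0.7]
gripper_width: 90.8
gripper_force: 0.0
```

View pics/m4.png

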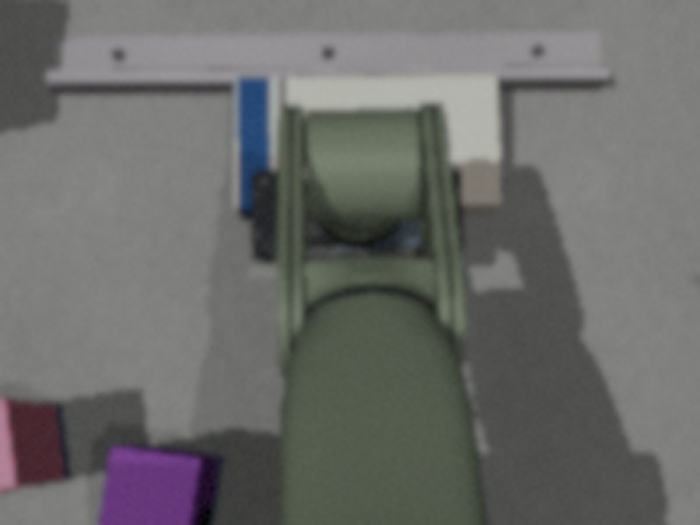

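The carton is parallel and almost at the ledge: its far edge is at crop row 78 and the ledge's near edge at about row 80. I push gently until contact shows in the force.

```bash
for i in 1 2 3; do :; done; python3 -m crank '[{"dx":0.003,"dy":0,"dz":0,"yaw":0},{"dx":0.003,"dy":0,"dz":0,"yaw":0},{"dx":0,"dy":0,"dz":0,"yaw":0}]'; python3 -m crank '[{"dx":0.003,"dy":0,"dz":0,"yaw":0},{"dx":0,"dy":0,"dz":0,"yaw":0}]'
```

```text
time_s: 10.45
ee_pos: [593.0, 18.3, 34.8]
ee_rot: [180.0, -0.4, -179.8]
force: [-9.1, 1.6, 6.0]
gripper_width: 91.4
gripper_force: 4.4
time_s: 10.7
ee_pos: [593.0, 18.4, 34.7]
ee_rot: [179.9, -0.7, -179.8]
force: [-14.3, 1.7, 11.4]
gripper_width: 91.4
gripper_force: 7.1
```

The tool has stopped and the force has risen, so the carton is flush. I back off and check.

```bash
python3 -m crank '[{"dx":-0.01,"dy":0,"dz":0,"yaw":0},{"dx":-0.03,"dy":0,"dz":0,"yaw":0},{"dx":-0.05,"dy":0,"dz":0,"yaw":0},{"dx":-0.06,"dy":0,"dz":0,"yaw":0},{"dx":-0.06,"dy":0,"dz":0,"yaw":0},{"dx":0,"dy":0,"dz":0.05,"yaw":0},{"dx":0,"dy":0,"dz":0,"yaw":0}]'
python3 - <<'E'
from h import *
b=snap('top','t5.png')
cv2.imwrite('pics/m5.png',cv2.resize(b[110:260,150:350],None,fx=3.5,fy=3.5,interpolation=cv2.INTER_CUBIC)[:,:,::-1])
E
```

```text
time_s: 11.58
ee_pos: [433.1, 18.0, 77.2]
ee_rot: [180.0, 0.5, -179.7]
force: [1.2, -0.5, 0.2]
gripper_width: 91.1
gripper_force: 0.0
```

View pics/m5.png

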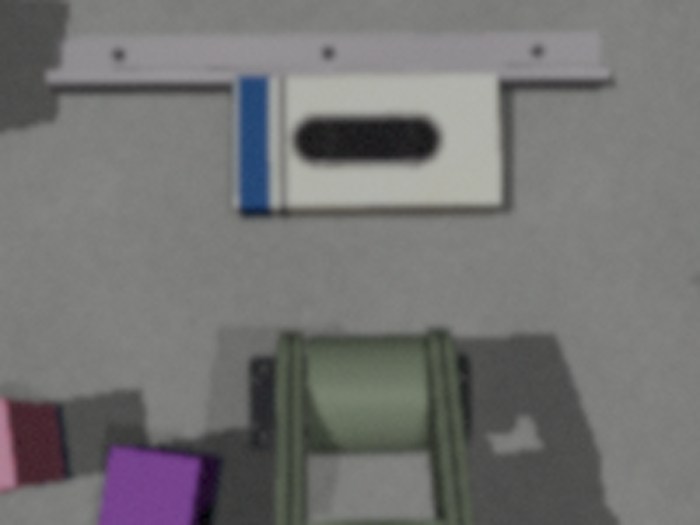

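The carton lies flat with the oval up at crop (367,138). It is parallel and against the ledge, with its far edge at row 75 overlapping the flange edge. I hand it in.

```bash
python3 -c "
from workcell import ticket
print(ticket.job_done())"
```

```text
the job is handed in; nothing more can be done
None
```

The glove carton was tipped over and pushed along the bench; it lies flat with its opening up, one long side flush against the ledge by force and camera, and the job is handed in (no verdict was returned).

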